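Stand the slide case up in its row

TASK

The longer of the two slide cases lying on the bench belongs in the row by the bookend: stand it upright on its short end, thumb tab on top, as the front case of the row, flat against the front case that is there and with its sides in line with it. Keep hold of it until it stands on the bench rather than dropping it, leave the two cases of the row upright in their place against the bookend, and leave everything else where it is.

Things in the scene. Friction and masses are not known exactly. Their poses are not given: they have to be found in the camera images.
- case_mid (a point): Centre of the long slide case to be filed: a closed grey book-like box 100 x 56 x 22 mm lying label up, this point 11 mm above the bench. Own x: across the 56 mm width; own y: along the length to the end with the thumb tab (roughly to the robot's left, toward the row); own z: out of the labelled face. Stood on its end, own y is up and this point is 50 mm above the bench.
- row_front: Front one of two loose cases (100 x 56 x 22 mm, 0.14 kg) that stand on their short ends, tab up, face to face in a row against the bookend. Origin: middle of its underside, on the bench. Own z up, own x along the 56 mm width, own y through the thickness toward the bookend; its free labelled face is 11 mm from the origin on the -y side (roughly the robot's right).
- row_back: The other case of the row, between row_front and the bookend, same shape, size and axes; 22 mm behind row_front.
- bookend: Steel bookend, fixed to the bench: an upright sheet 74 mm wide, 115 mm high, 3 mm thick, with a foot 75 mm long behind it. Origin: at bench height, middle of the front face of the sheet, against which the row rests; own x along the sheet, own y from the row into the sheet.
- short_case: A shorter case of the same make, lying flat: 66 x 56 x 22 mm, otherwise alike (tab, label). Not to be filed; stays where it is. Origin under its middle, same axes as the long case.
- clamp_block: Small aluminium block with two screws, 32 x 60 x 25 mm, origin under its middle; bystander.
- marker: Felt marker lying on the bench, 15 x 130 x 17 mm (long along own y), origin under its middle; bystander.
- flask_a: Conical capped flask, 69 mm wide, 123 mm high, origin under its middle; bystander behind the work.
- flask_b: Another conical capped flask, 69 mm wide, 123 mm high, origin under its middle; bystander at the far left.
- beaker: Small clear beaker, 53 mm wide, 66 mm high, origin under its middle; bystander.
- tip_box: Box 100 x 66 x 57 mm with a white lid, origin under its middle; bystander.
- vial: Vial with white cap, 28 mm wide, 62 mm high, origin under its middle; bystander on the right.
- petri: Petri dish 60 mm wide, 13 mm high, origin under its middle; bystander on the left.
- slide_case: The long case as a body, 0.1 to 0.17 kg, rigid plastic: origin in the middle of its unlabelled 100 x 56 mm face (its underside as it lies), 11 mm from case_mid; same axes. The thumb tab, in the middle of one short end, is 20 mm wide, 8 mm thick and sticks out 5.5 mm. Told from the short case by its length.
Things that resemble listed ones, but are neither listed nor needed, are in the scene too. Leave any yellow look-alike of the bookend alone.

How it is judged:
By the outcome, as a careful person would: the job done as asked, in the order asked, and still so for the second after the job is handed in, with the robot touching nothing.
It also fails if it takes over 64 s, if anything falls off the work surface, if the arm or the gripper's body presses on something with over 40 N, if the wrist force passes 120 N, or if a joint passes its speed limit or range.

ROBOT

A 6-joint arm with a two-finger parallel gripper is mounted at the origin on the work surface; the furniture and walls round the work are solid. World frame = base frame: x ahead of the robot, y to its left, z up, the work surface at z = 0. Lengths are in m, angles in rad, forces in N, time in s.
With the tool pointing down it reaches from about 0.35 to 0.975 m from the base axis. Payload 4.9 kg.
Tool frame: the origin (TCP) lies on the front face of the gripper's body, between the roots of the fingers; the fingertips stand ctrl.tip_extent ahead of it and the grasp point (between the pads) lies 54 mm ahead of it (ctrl.tip_extent is the distance from the TCP to the fingertips, in m); z points along the fingers, y is the line along which they close (so a half turn about z gives the same grasp; the last joint's range is limited). The gripper opens to 85 mm and grips with 20 to 120 N. Pads are 22 mm wide; open, the fingers measure 114 mm over their backs; the gripper's body (76 mm by 85 mm) begins 54 mm behind the grasp point. The pads swing forward as they close: fully open they stand 13 mm farther back than shut.
Start: joints at [-1.384, 0.053, 1.613, -0, 1.476, -0.119], TCP at [0.188, -0.596, 0.304] pointing down, gripper open.
Joint ranges: [-3.01, 3.01], [-1.01, 2.22], [0.06, 2.58], [-1.02, 4.17], [0.09, 2.62], [-3.14, 3.14]. Speed limits (rad/s): [2.57, 2.57, 3.14, 3.14, 3.14, 3.14].

INTERFACE

Orientations are given as a rotation vector (axis times angle).
In Python, from station import ctrl gives the robot as it stands.
- The arm moves only by the tool apply_moves, never from a script. Its argument "rows" is one flat list of numbers, 6 for each row, row after row: the shift along the tool's x, y, z normalised to -1 to 1, where 1 is 0.6 m, then the turn, a rotation vector about the tool's x, y, z normalised to -1 to 1, where 1 is 90 degrees. A call has 1 to 20 rows; each row is the pose to reach, as a shift and turn from the pose commanded when the call began, along the tool's axes at that moment; what a row does not reach only later rows make up. A row lasts 1/10 s, in which the tool goes at most 50 mm and 8.59 degrees, less where a joint would pass 70% of its speed; a pose out of reach is approached as far as the arm can. A call with a number of a shift or a turn outside -1 to 1 is refused whole. A call with a gripper value outside its range is refused whole. "grip" is the opening, from 0 (shut) to 1 (fully open), set as the call begins (left out, the last holds). The fingers move at their own pace and stop on an object; "grip_force" is the grip in N (left out, the last holds). Time passes only in rows, so rows that repeat a pose let the fingers close. It gives the time, the measured TCP pose, the force, the opening and the grip force at its end, in the units of the state.
- ctrl.get_obs(): the state, without advancing time (a new reading comes with each control period).
- ctrl.get_image(name): name is "side" or "top"; returns (picture, depth): 384x512x3 uint8, blue, green, red; 384x512 float32, m along the optical axis (not along the pixel's ray), 0 where there is no reading.
- ctrl.camera_model(name): a dict with "mtx" (3x3 intrinsics, pixels), "R" (3x3) and "t" (3): a world point X has camera coordinates R X + t. Camera axes: x right, y down, z forward; pixel columns grow to the right and rows downward; lengths in m; the calibration is good to about 2 mm. A picture is of the moment at which its call begins. camera_model takes no time and is no camera call.
- ctrl.finish_job(): hands the job in; it is judged then, once.
The state is a dict: "t": time; "q": joint angles; "dq": joint speeds; "effort": joint torques, N m; "tool_pos": TCP position; "tool_rot": TCP orientation; "contact_force": force on the tool from outside, world axes, zero at the start; "wrist_torque": the same for the moment, N m; "opening": finger opening in m; "grip_force": force on a finger pad.
Only numpy, scipy, OpenCV 4.12 (cv2) and the standard library are available. Lean on these libraries where they do the work, as an engineer would, in place of code of your own. Each camera call takes 0.05 s, during which the arm holds its last target. There are 200 camera calls.

## Working session

There is one attempt and no reset: what is moved stays moved. The work goes in short steps, Python scripts to look and compute and a tool call to move; the robot and the scene stay as the last step left them, time stands still between calls to the robot, and variables do not carry over. Pictures are saved under pics/ and viewed, at most 10 in all, crops included, and the job is handed in when it is done.

Besides the shell and the picture viewer there is one more tool, called after "Call:" in YAML: its name, and indented under it one key for each argument. apply_moves: Moves the arm, as the interface text tells. Its arguments: {"type":"object","properties":{"rows":{"type":"array","items":{"type":"number"}},"grip":{"type":"number"},"grip_force":{"type":"number"}},"required":["rows"]}

```bash
mkdir -p pics; ls; python3 - <<'E'
from station import ctrl
import cv2,numpy as np
print(ctrl.tip_extent, ctrl.get_obs())
for n in("top","side"):
    im,d=ctrl.get_image(n); cv2.imwrite(f"pics/{n}0.png",im); np.savez(f"{n}0.npz",im=im,d=d)
    m=ctrl.camera_model(n); print(n,m["mtx"].round(1).tolist(),m["R"].round(3).tolist(),m["t"].round(3).tolist())
E
```

```text
pics
0.0726 {'t': 0.0, 'q': array([-1.38396657e+00,  5.33366726e-02,  1.61426939e+00,  2.28002543e-06,
        1.47595458e+00, -1.18995008e-01]), 'dq': array([1.18617188e-03, 3.80885418e-04, 6.92006749e-05, 4.57887149e-04,
       8.42537411e-05, 7.85861236e-05]), 'effort': array([ 1.40516637e-03, -3.93681800e+01, -3.70174098e+01, -1.09809398e-04,
        7.11614237e-03,  8.04695020e-06]), 'tool_pos': array([ 0.18809304, -0.59554514,  0.30269007]), 'tool_rot': array([-3.10299157e+00, -4.78218572e-01,  1.01202182e-04]), 'contact_force': array([-0.1970068 , -0.40976711,  0.24614999]), 'wrist_torque': array([ 0.03522632, -0.00011174, -0.03968156]), 'grip_force': 0.0, 'opening': 0.08560808295687672}
top [[346.6, 0.0, 247.0], [0.0, 346.6, 190.2], [0.0, 0.0, 1.0]] [[0.021, -1.0, 0.0], [-0.999, -0.021, -0.026], [0.026, 0.0, -1.0]] [0.047, 0.577, 1.032]
side [[455.9, 0.0, 257.3], [0.0, 455.9, 187.5], [0.0, 0.0, 1.0]] [[-0.999, -0.037, -0.004], [-0.016, 0.518, -0.855], [0.033, -0.855, -0.518]] [0.58, 0.017, 1.745]
```

View pics/top0.png

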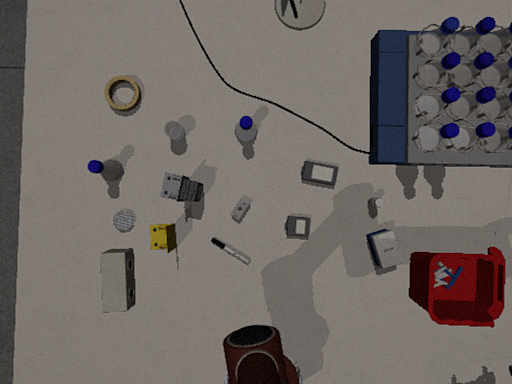

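View pics/side0.png

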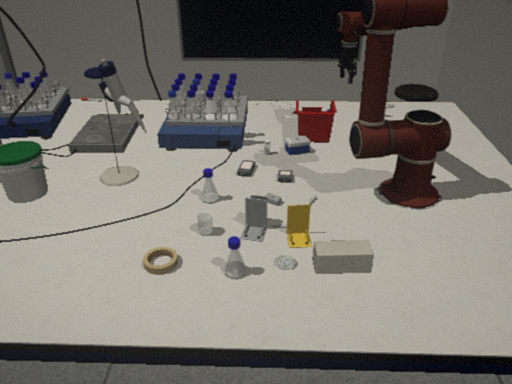

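The top view shows the long case at about (320,173), the short case at (298,226), the row and grey bookend at (165-203,175-200), and the yellow look-alike at (163,237). I'll zoom in on the work area.

```bash
python3 - <<'E'
import cv2,numpy as np
im=np.load("top0.npz")["im"]
a=cv2.resize(im[160:220,150:215],None,fx=6,fy=6,interpolation=cv2.INTER_CUBIC)
b=cv2.resize(im[150:210,290:350],None,fx=6,fy=6,interpolation=cv2.INTER_CUBIC)
cv2.imwrite("pics/crop.png",np.hstack([a,b]))
d=np.load("top0.npz")["d"]
print(np.round(d[176:202:2,158:210:3],3))
E
```

```text
[[1.052 1.046 1.051 1.042 1.045 1.046 1.046 1.043 0.94  0.969 1.049 1.05
  1.048 1.05  1.049 1.05  1.049 1.051]
 [1.051 1.052 1.048 1.048 1.044 1.044 1.044 1.032 0.935 0.979 1.022 1.049
  1.049 1.052 1.05  1.048 1.049 1.047]
 [1.047 1.046 1.044 1.051 1.048 1.045 1.044 1.049 0.942 0.949 0.949 1.049
  1.05  1.048 1.05  1.048 1.047 1.05 ]
 [1.051 1.045 1.044 1.043 1.046 1.045 1.043 1.043 0.946 0.949 0.951 0.948
  0.948 0.949 1.052 1.047 1.047 1.048]
 [1.051 1.046 1.046 1.04  1.045 1.045 1.047 1.044 0.948 0.951 0.95  0.946
  0.952 0.948 0.978 1.045 1.046 1.046]
 [1.051 1.049 1.046 1.045 1.048 1.045 1.044 1.048 0.947 0.944 0.947 0.947
  0.947 0.946 0.987 1.048 1.049 1.047]
 [1.047 1.049 1.044 1.046 1.043 1.043 1.045 0.93  0.947 0.941 0.947 0.948
  0.942 0.95  0.997 1.046 1.045 1.045]
 [1.047 1.048 1.045 1.043 1.047 1.045 1.045 0.932 0.945 0.94  0.95  0.95
  0.941 0.952 1.004 1.048 1.046 1.047]
 [1.046 1.044 1.046 1.039 1.047 1.046 1.046 0.934 0.947 0.945 0.951 0.945
  0.949 0.956 1.011 1.049 1.051 1.049]
 [1.049 1.044 1.042 1.046 1.047 1.045 1.042 0.942 0.947 0.949 0.953 0.945
  0.947 0.964 1.021 1.046 1.049 1.049]
 [1.046 1.045 1.043 1.046 1.047 1.033 1.046 0.947 0.944 0.949 0.949 0.949
  0.95  0.972 1.03  1.048 1.044 1.045]
 [1.048 1.046 1.048 1.045 1.045 1.042 1.046 0.954 0.946 0.949 0.949 0.946
  0.946 0.978 1.042 1.047 1.05  1.048]
 [1.046 1.046 1.045 1.048 1.05  1.045 0.932 0.959 1.004 1.051 0.949 0.948
  0.947 0.988 1.043 1.045 1.047 1.049]]
```

View pics/crop.png

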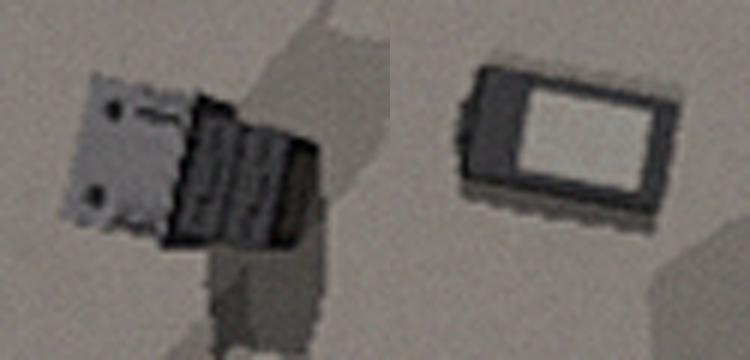

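```bash
cat > h.py <<'E'
import cv2,numpy as np
from station import ctrl
def cloud(name,d):
    m=ctrl.camera_model(name);K=m["mtx"];v,u=np.mgrid[:d.shape[0],:d.shape[1]]
    c=np.stack([(u-K[0,2])/K[0,0]*d,(v-K[1,2])/K[1,1]*d,d],-1)
    return (c-m["t"])@m["R"]   # R^T(c-t)
def ray(name,px,z):
    m=ctrl.camera_model(name);px=np.atleast_2d(px).astype(float)
    r=np.c_[px,np.ones(len(px))]@np.linalg.inv(m["mtx"]).T@m["R"]
    o=-m["R"].T@m["t"]; return o+r*((z-o[2])/r[:,2])[:,None]
def rect(P):
    r=cv2.minAreaRect((P[:,:2]*1000).astype(np.float32)); b=cv2.boxPoints(r)
    e=[b[1]-b[0],b[2]-b[1]]; e=max(e,key=np.linalg.norm)
    return np.round(r[0],1),np.round(r[1],1),round(float(np.degrees(np.arctan2(e[1],e[0]))),1)
E
python3 - <<'E'
from h import *
z=np.load("top0.npz");im,d=z["im"],z["d"];P=cloud("top",d)
print("bench",np.median(P[150:170,260:290,2]))
g=cv2.cvtColor(im,cv2.COLOR_BGR2GRAY)
# long case: dark+label region by depth; and by ray on top plane
for nm,(r0,r1,c0,c1),lo,hi in[("long",(155,192,295,345),.013,.035),("short",(208,245,282,315),.013,.035),("row",(168,206,170,210),.088,.125),("sheet",(168,206,170,210),.108,.13),("rowtop",(168,206,180,210),.09,.109)]:
    Q=P[r0:r1,c0:c1];k=((Q[...,2]>lo)&(Q[...,2]<hi)).astype(np.uint8)
    n,l,s,_=cv2.connectedComponentsWithStats(k);i=1+np.argmax(s[1:,4]);mm=l==i
    v,u=np.nonzero(mm);zt=np.median(Q[mm][:,2])
    print(nm,mm.sum(),zt,"cloud",rect(Q[mm]))
    X=ray("top",np.c_[u+c0,v+r0],{"long":.022,"short":.022}.get(nm,.1 if nm!="sheet" else .115));print("   ray",rect(X))
    print("\n".join("".join(".#"[x] for x in r) for r in mm.astype(int)) if nm in("long","row") else "")
E
```

```text
bench -0.0005459774004602659
long 645 0.021349651604116372 cloud (array([ 632.5, -155.3]), array([105.3,  56.4]), 80.0)
   ray (array([ 632. , -154.1]), array([105.3,  56.5]), 80.5)
..................................................
..................................................
..................................................
..................................................
..................................................
..................................................
...........###....................................
..........#########...............................
..........##############..........................
..........####################....................
..........#########################...............
..........###############.##############..........
........#.##################################......
.......#.###################################......
.......#.###################################......
.......####################################.......
.......####################################.......
.......####################################.......

[... 2413 characters left out ...]
...####################.............
.......###################..............
.......###################..............
.......###..##############..............
......###.........########..............
......###............#####..............
........................................
........................................
........................................
........................................
sheet 39 0.11404204139573051 cloud (array([575.5, 241.2]), array([ 3.4, 71.7]), -10.6)
   ray (array([575.4, 240.4]), array([ 4.1, 71.7]), -11.0)

rowtop 354 0.09957110866042165 cloud (array([574.7, 218.4]), array([47.3, 62.6]), -11.6)
   ray (array([574.7, 218.7]), array([49.6, 62.6]), -11.1)
```

```bash
python3 - <<'E'
from h import *
z=np.load("top0.npz");im,d=z["im"],z["d"];P=cloud("top",d)*1000
Q=P[168:206,170:210].reshape(-1,3)
for a in(-10,-11,-12):
    a=np.radians(a);ex=np.array([np.cos(a),np.sin(a)]);ey=np.array([-ex[1],ex[0]])
    T=Q[(Q[:,2]>95)&(Q[:,2]<106)];x=T[:,:2]@ex;y=T[:,:2]@ey
    S=Q[(Q[:,2]>108)&(Q[:,2]<125)];sy=S[:,:2]@ey;sx=S[:,:2]@ex
    h=[]
    for lo in np.arange(y.max()-50,y.max()-2,6):
        k=(y>=lo)&(y<lo+6);h.append((round(lo-y.max()),k.sum(),round(x[k].min(),1),round(x[k].max(),1)))
    hx=[]
    for lo in np.arange(x.min()+6,x.max()-6,6):
        k=(x>=lo)&(x<lo+6);hx.append((round(y[k].min(),1)))
    print("ang",np.degrees(a).round(),"sheet y",np.median(sy).round(1),sy.std().round(2),"sx",sx.min().round(1),sx.max().round(1));print(h);print(hx)
E
```

```text
ang -10.0 sheet y 337.1 1.07 sx 489.0 560.8
[(-50, np.int64(12), np.float64(501.1), np.float64(548.3)), (-44, np.int64(46), np.float64(497.4), np.float64(551.1)), (-38, np.int64(45), np.float64(496.3), np.float64(551.6)), (-32, np.int64(43), np.float64(497.4), np.float64(551.1)), (-26, np.int64(42), np.float64(499.0), np.float64(552.2)), (-20, np.int64(43), np.float64(498.0), np.float64(551.7)), (-14, np.int64(41), np.float64(497.0), np.float64(550.5)), (-8, np.int64(42), np.float64(498.6), np.float64(552.2))]
[np.float64(292.1), np.float64(293.0), np.float64(292.2), np.float64(292.2), np.float64(293.2), np.float64(292.2), np.float64(291.0), np.float64(291.5), np.float64(292.8), np.float64(316.5)]
ang -11.0 sheet y 346.3 1.01 sx 483.1 554.8
[(-50, np.int64(9), np.float64(495.9), np.float64(540.5)), (-44, np.int64(46), np.float64(492.2), np.float64(545.9)), (-38, np.int64(43), np.float64(491.0), np.float64(544.6)), (-32, np.int64(45), np.float64(491.9), np.float64(546.2)), (-26, np.int64(40), np.float64(493.4), np.float64(545.1)), (-20, np.int64(47), np.float64(492.3), np.float64(546.
[... 319 characters left out ...]
2.0 sheet y 355.4 1.09 sx 476.9 548.7
[(-50, np.int64(14), np.float64(487.4), np.float64(535.1)), (-44, np.int64(46), np.float64(486.0), np.float64(540.5)), (-38, np.int64(42), np.float64(485.5), np.float64(539.2)), (-32, np.int64(44), np.float64(486.3), np.float64(540.7)), (-26, np.int64(41), np.float64(487.7), np.float64(539.4)), (-20, np.int64(45), np.float64(486.5), np.float64(540.8)), (-14, np.int64(41), np.float64(485.3), np.float64(538.9)), (-8, np.int64(40), np.float64(486.7), np.float64(540.3))]
[np.float64(309.4), np.float64(309.8), np.float64(310.6), np.float64(310.0), np.float64(311.3), np.float64(310.4), np.float64(309.5), np.float64(310.1), np.float64(311.0), np.float64(312.7)]
```

```bash
cat >> h.py <<'E'
from scipy.spatial.transform import Rotation as Ro
AL=np.radians(30)
def tool_R(yaw,stand):
    """tool orientation for case with own y (horizontal, toward row) at yaw deg; stand in deg turned up"""
    a=np.radians(yaw);y=np.array([np.cos(a),np.sin(a),0]);z=np.array([0,0,1.]);x=np.cross(y,z)
    tz=-np.cos(AL)*z-np.sin(AL)*y; M=np.c_[np.cross(x,tz),x,tz]
    C=Ro.from_rotvec(np.radians(stand)*x)
    return C*Ro.from_matrix(M),C,np.c_[x,y,z]
def go(R,tcp):
    o=ctrl.get_obs();R0=Ro.from_rotvec(o["tool_rot"]);best=None
    for F in(R,R*Ro.from_rotvec([0,0,np.pi])):
        w=(R0.inv()*F).as_rotvec()
        if best is None or np.linalg.norm(w)<np.linalg.norm(best):best=w
    s=R0.inv().apply(np.asarray(tcp)-o["tool_pos"])
    print("move",np.round(s/.6,4),np.round(best/(np.pi/2),4),"mm",np.round(np.linalg.norm(s)*1000,1),"deg",np.round(np.degrees(np.linalg.norm(best)),2),"q",o["q"].round(2),"F",o["contact_force"].round(1),"open",round(o["opening"],4),ctrl.tip_extent)
def pick_tcp(up):
    R,C,B=tool_R(80.3,0);tz=R.as_matrix()[:,2]
    return R,np.array([.6317,-.1574,0])+B[:,1]*.020+[0,0,.008+up]-tz*ctrl.tip_extent
E
python3 -c "
from h import *
o=ctrl.get_obs();print(Ro.from_rotvec(o['tool_rot']).as_matrix().round(2))
go(*pick_tcp(.12))"
```

```text
[[ 0.95  0.3  -0.  ]
 [ 0.3  -0.95  0.  ]
 [ 0.   -0.   -1.  ]]
move [ 0.9678 -0.5569  0.1877] [-0.1834 -0.2998 -0.6806] mm 679.4 deg 68.94 q [-1.38  0.05  1.61 -0.    1.48 -0.12] F [0.8 0.3 0.1] open 0.0852 0.0726
```

Call:
apply_moves:
  rows: [0.968,-0.557,0.1,-0.183,-0.3,-0.681,0.968,-0.557,0.1,-0.183,-0.3,-0.681,0.968,-0.557,0.1,-0.183,-0.3,-0.681,0.968,-0.557,0.1,-0.183,-0.3,-0.681,0.968,-0.557,0.1,-0.183,-0.3,-0.681,0.968,-0.557,0.1,-0.183,-0.3,-0.681,0.968,-0.557,0.1,-0.183,-0.3,-0.681,0.968,-0.557,0.1,-0.183,-0.3,-0.681,0.968,-0.557,0.1,-0.183,-0.3,-0.681,0.968,-0.557,0.1,-0.183,-0.3,-0.681,0.968,-0.557,0.1,-0.183,-0.3,-0.681,0.968,-0.557,0.1,-0.183,-0.3,-0.681,0.968,-0.557,0.1,-0.183,-0.3,-0.681,0.968,-0.557,0.1,-0.183,-0.3,-0.681,0.968,-0.557,0.1,-0.183,-0.3,-0.681,0.968,-0.557,0.1,-0.183,-0.3,-0.681,0.968,-0.557,0.188,-0.183,-0.3,-0.681,0.968,-0.557,0.188,-0.183,-0.3,-0.681,0.968,-0.557,0.188,-0.183,-0.3,-0.681,0.968,-0.557,0.188,-0.183,-0.3,-0.681]
  grip: 0.85

```text
t: 2.1
tool_pos: [0.6416, -0.1034, 0.193]
tool_rot: [2.1, 1.77, -0.564]
contact_force: [-0.8, 0.0, 0.3]
opening: 0.0728
grip_force: 0.0
```

```bash
python3 -c "
from h import *
go(*pick_tcp(.12));go(*pick_tcp(0.03));go(*pick_tcp(0))
im,d=ctrl.get_image('top');cv2.imwrite('pics/top1.png',cv2.resize(im[110:230,200:360],None,fx=4,fy=4))"
```

```text
move [ 0.0038 -0.0011  0.0019] [ 0.0008  0.0015 -0.0009] mm 2.6 deg 0.17 q [-0.11  0.25  1.64 -0.54  1.33  0.21] F [-0.8  0.   0.3] open 0.0728 0.0726
move [ 0.0791 -0.0013  0.1316] [ 0.0008  0.0015 -0.0009] mm 92.1 deg 0.17 q [-0.11  0.25  1.64 -0.54  1.33  0.21] F [-0.8  0.   0.3] open 0.0728 0.0726
move [ 0.1042 -0.0014  0.1749] [ 0.0008  0.0015 -0.0009] mm 122.1 deg 0.17 q [-0.11  0.25  1.64 -0.54  1.33  0.21] F [-0.8  0.   0.3] open 0.0728 0.0726
```

View pics/top1.png

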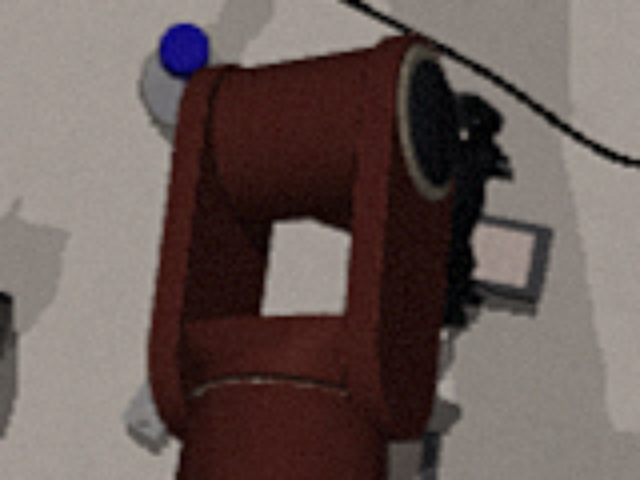

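The gripper straddles the long case, with fingers at crop positions of about (500,160) and (455,320). Next I descend.

Call:
apply_moves:
  rows: [0.04,-0.001,0.066,0,0.001,-0.001,0.079,-0.001,0.132,0,0.001,-0.001,0.079,-0.001,0.132,0,0.001,-0.001,0.09,-0.001,0.154,0,0.001,-0.001,0.104,-0.001,0.175,0,0.001,-0.001,0.104,-0.001,0.175,0,0.001,-0.001,0.104,-0.001,0.175,0,0.001,-0.001]

```text
t: 2.85
tool_pos: [0.6417, -0.1011, 0.07]
tool_rot: [2.099, 1.774, -0.562]
contact_force: [1.6, 0.4, 0.0]
opening: 0.0727
grip_force: 0.0
```

```bash
python3 -c "
from h import *
go(*pick_tcp(0))"
```

```text
move [-0.0019 -0.0005 -0.0005] [0.0008 0.0002 0.0009] mm 1.2 deg 0.11 q [-0.11  0.41  1.67 -0.58  1.16  0.32] F [1.6 0.4 0. ] open 0.0727 0.0726
```

Call:
apply_moves:
  rows: [0,0,0,0,0,0,0,0,0,0,0,0,0,0,0,0,0,0,0,0,0,0,0,0,0,0,0,0,0,0,0,0,0,0,0,0,0,0,0,0,0,0,0,0,0,0,0,0]
  grip: 0.4
  grip_force: 50

```text
t: 3.65
tool_pos: [0.6422, -0.101, 0.0707]
tool_rot: [2.099, 1.773, -0.561]
contact_force: [1.6, 2.4, 5.8]
opening: 0.0545
grip_force: 55.3
```

Call:
apply_moves:
  rows: [-0.005,0,-0.009,0,0,0,-0.03,0,-0.05,0,0,0,-0.06,0,-0.1,0,0,0,-0.09,0,-0.15,0,0,0,-0.125,0,-0.216,0,0,0,-0.125,0,-0.216,0,0,0,-0.125,0,-0.216,0,0,0,-0.125,0,-0.216,0,0,0]

```text
t: 4.45
tool_pos: [0.64, -0.101, 0.2165]
tool_rot: [2.101, 1.777, -0.567]
contact_force: [0.0, 0.3, -1.5]
opening: 0.0547
grip_force: 54.6
```

```bash
cat >> h.py <<'E'
def place_tcp(gap,up,grasp,tgt=(.5646,.1854),yaw=79.):
    """grasp: case_mid in tool frame"""
    R,C,B=tool_R(yaw,90)
    mid=np.array([*tgt,.05+up])-B[:,1]*gap
    s=np.array(grasp); 
    return R,mid-R.apply(s)
E
python3 - <<'E'
from h import *
# case_mid in tool frame from pick: TCP measured at pick
R0=Ro.from_rotvec([2.099,1.773,-.561]);g=R0.inv().apply(np.array([.6317,-.1574,.011])-[.6422,-.101,.0707]);print("g",g.round(4))
go(*place_tcp(.08,.12,g));go(*place_tcp(.08,.12,g*[1,0,1]))
im,d=ctrl.get_image('side');cv2.imwrite('pics/side1.png',cv2.resize(im[60:260,180:400],None,fx=3.5,fy=3))
E
```

```text
g [-0.0198 -0.0011  0.0804]
move [ 0.1793 -0.2076 -0.1232] [-0.0075  0.9998  0.0156] mm 180.4 deg 90.0 q [-0.11  0.22  1.63 -0.53  1.36  0.19] F [ 0.   0.3 -1.5] open 0.0547 0.0726
move [ 0.1793 -0.2094 -0.1232] [-0.0075  0.9998  0.0156] mm 181.2 deg 90.0 q [-0.11  0.22  1.63 -0.53  1.36  0.19] F [ 0.   0.3 -1.5] open 0.0547 0.0726
```

View pics/side1.png

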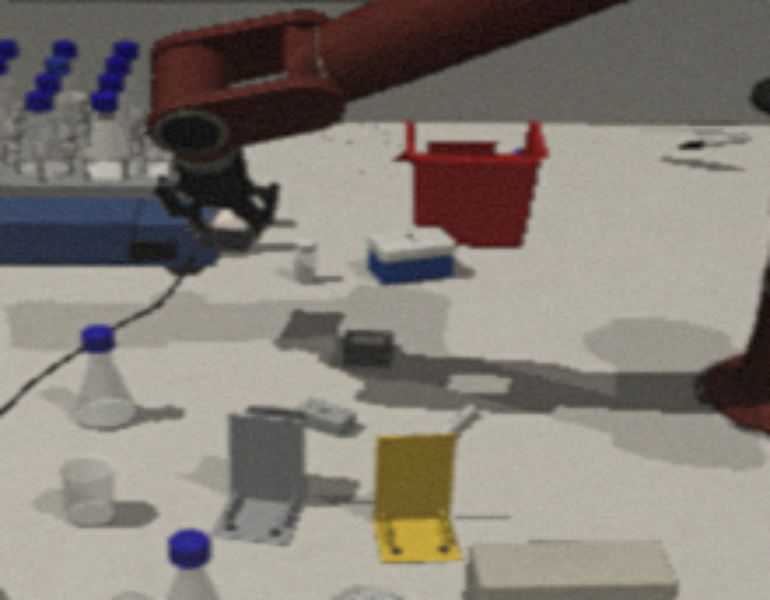

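The case is held at crop position (235,230) and nothing else has moved. Next I turn it upright and carry it to the place in front of the row.

Call:
apply_moves:
  rows: [0.179,-0.209,-0.123,-0.008,1.0,0.016,0.179,-0.209,-0.123,-0.008,1.0,0.016,0.179,-0.209,-0.123,-0.008,1.0,0.016,0.179,-0.209,-0.123,-0.008,1.0,0.016,0.179,-0.209,-0.123,-0.008,1.0,0.016,0.179,-0.209,-0.123,-0.008,1.0,0.016,0.179,-0.209,-0.123,-0.008,1.0,0.016,0.179,-0.209,-0.123,-0.008,1.0,0.016,0.179,-0.209,-0.123,-0.008,1.0,0.016,0.179,-0.209,-0.123,-0.008,1.0,0.016,0.179,-0.209,-0.123,-0.008,1.0,0.016,0.179,-0.209,-0.123,-0.008,1.0,0.016,0.179,-0.209,-0.123,-0.008,1.0,0.016,0.179,-0.209,-0.123,-0.008,1.0,0.016,0.179,-0.209,-0.123,-0.008,1.0,0.016,0.179,-0.209,-0.123,-0.008,1.0,0.016,0.179,-0.209,-0.123,-0.008,1.0,0.016]

```text
t: 6.2
tool_pos: [0.5393, 0.0481, 0.2294]
tool_rot: [-1.758, -1.453, -1.019]
contact_force: [-0.1, 0.4, -1.1]
opening: 0.0543
grip_force: 54.5
```

```bash
python3 - <<'E'
from h import *
g=np.array([-.0198,0,.0804])
go(*place_tcp(.08,.12,g));go(*place_tcp(.03,.02,g))
im,d=ctrl.get_image('top');np.savez("top2.npz",im=im,d=d);cv2.imwrite('pics/top2.png',cv2.resize(im[130:250,130:290],None,fx=5,fy=5))
E
```

```text
move [-0.0031 -0.0022  0.0016] [0.0015 0.0003 0.0028] mm 2.5 deg 0.29 q [-0.39 -0.01  2.    1.02  1.53 -0.46] F [-0.1  0.4 -1.1] open 0.0543 0.0726
move [-0.1057 -0.0031  0.1572] [0.0015 0.0003 0.0028] mm 113.7 deg 0.29 q [-0.39 -0.01  2.    1.02  1.53 -0.46] F [-0.1  0.4 -1.1] open 0.0543 0.0726
```

View pics/top2.png

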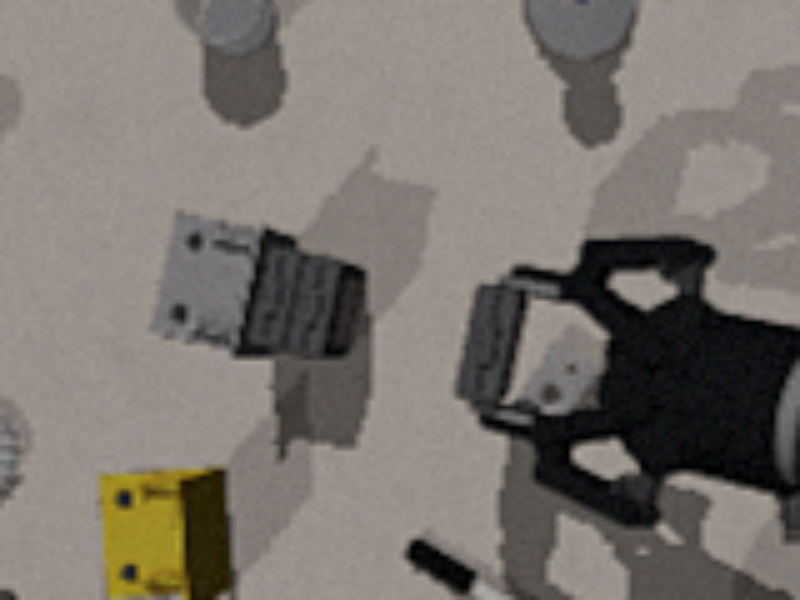

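The case hangs upright with its tab up at crop (490,345). The row's front case is at (330,310), untouched, and the fingertips stop short of the back face. I'll measure the held case's top.

```bash
python3 - <<'E'
from h import *
d=np.load("top2.npz")["d"];P=cloud("top",d)*1000
Q=P[182:215,219:237].reshape(-1,3);T=Q[(Q[:,2]>205)&(Q[:,2]<235)]
print("z",np.percentile(T[:,2],[5,50,95]).round(1),len(T),rect(T/1000))
a=np.radians(-11);ex=np.array([np.cos(a),np.sin(a)]);ey=np.array([-ex[1],ex[0]])
x=T[:,:2]@ex;y=T[:,:2]@ey
print("x",x.min(),x.max(),"y",y.min(),y.max())
for i in range(0,50,8):
    k=(x>x.min()+4+i)&(x<x.min()+12+i);print(round(y[k].min(),1),round(y[k].max(),1))
o=ctrl.get_obs();g=np.array([-.0198,0,.0804]);m=o["tool_pos"]+Ro.from_rotvec(o["tool_rot"]).apply(g);print(m,m[:2]@ex,m[:2]@ey, Ro.from_rotvec(o["tool_rot"]).as_matrix().round(3))
E
```

```text
z [207.3 223.  228.3] 288 (array([550.1, 102.3]), array([75.1, 35.8]), 1.4)
x 482.37455766693967 560.3987411177254 y 179.9754033989041 218.0398924443546
180.0 215.0
196.6 218.0
196.2 217.8
196.1 217.8
196.1 216.9
196.2 218.0
196.2 217.7
[0.55090546 0.10654894 0.17197724] 0.5204532823231504 0.20970905468040368 [[ 0.091  0.982  0.168]
 [ 0.492 -0.191  0.849]
 [ 0.866  0.005 -0.5  ]]
```

```bash
cat > tilt.py <<'E'
from h import *
a=np.radians(-11);ex=np.array([np.cos(a),np.sin(a),0]);ey=np.array([-ex[1],ex[0],0])
o=ctrl.get_obs();g=np.array([-.0198,0,.0804]);m=o["tool_pos"]+Ro.from_rotvec(o["tool_rot"]).apply(g)
im,d=ctrl.get_image("side");P=cloud("side",d).reshape(-1,3)
L=(P-m);X=L@ex;Y=L@ey;Z=L[:,2]
k=(abs(X)<.022)&(abs(Y-.01)<.012)&(abs(Z)<.045)
A=np.c_[X[k],Z[k],np.ones(k.sum())];c,r,_,_=np.linalg.lstsq(A,Y[k],rcond=None)
print("back face: n",k.sum(),"yaw",np.degrees(c[0]).round(2),"tilt dY/dZ deg",np.degrees(c[1]).round(2),"Y at mid mm",(c[2]*1000).round(2),"rms",(1000*np.std(Y[k]-A@c)).round(2))
k2=(abs(Y-.01)<.008)&(abs(Z+.02)<.02)&(abs(X)<.05);print("X extent low",np.percentile(X[k2],[1,99]).round(4))
it,dt=ctrl.get_image("top");P=cloud("top",dt).reshape(-1,3);L=P-m;X=L@ex;Y=L@ey;Z=L[:,2]
k=(abs(Z-.05)<.006)&(Y>-.002)&(Y<.012)&(abs(X)<.05);print("top X extent",(X[k].min()*1000).round(1),(X[k].max()*1000).round(1))
E
python3 tilt.py
```

```text
back face: n 283 yaw 3.32 tilt dY/dZ deg -0.72 Y at mid mm 10.56 rms 3.17
X extent low [-0.0293  0.0245]
top X extent -27.6 27.2
```

Call:
apply_moves:
  rows: [-0.05,-0.003,0.08,0.001,0,0.003,-0.106,-0.003,0.157,0.001,0,0.003,-0.106,-0.003,0.157,0.001,0,0.003,-0.106,-0.003,0.157,0.001,0,0.003,-0.106,-0.003,0.157,0.001,0,0.003,-0.106,-0.003,0.157,0.001,0,0.003]

```text
t: 6.95
tool_pos: [0.549, 0.0959, 0.1294]
tool_rot: [-1.76, -1.45, -1.02]
contact_force: [-0.3, 0.1, -0.6]
opening: 0.0547
grip_force: 54.5
```

```bash
python3 - <<'E'
from h import *
g=np.array([-.0198,0,.0804])
go(*place_tcp(.03,.02,g));go(*place_tcp(.012,.003,g));go(*place_tcp(.012,.0,g))
E
python3 tilt.py
```

```text
move [-0.0021 -0.003   0.0033] [ 0.0026 -0.0001  0.0014] mm 2.9 deg 0.26 q [-0.3   0.16  2.02  1.08  1.36 -0.58] F [-0.3  0.1 -0.6] open 0.0547 0.0726
move [-0.0116 -0.0032  0.0434] [ 0.0026 -0.0001  0.0014] mm 27.0 deg 0.26 q [-0.3   0.16  2.02  1.08  1.36 -0.58] F [-0.3  0.1 -0.6] open 0.0547 0.0726
move [-0.016  -0.0032  0.0459] [ 0.0026 -0.0001  0.0014] mm 29.2 deg 0.26 q [-0.3   0.16  2.02  1.08  1.36 -0.58] F [-0.3  0.1 -0.6] open 0.0547 0.0726
back face: n 120 yaw -1.29 tilt dY/dZ deg 1.77 Y at mid mm 9.73 rms 3.1
X extent low [-0.0296 -0.023 ]
top X extent -27.8 26.5
```

Call:
apply_moves:
  rows: [-0.006,-0.001,0.022,0.002,0,0.001,-0.012,-0.002,0.043,0.002,0,0.001,-0.012,-0.002,0.043,0.002,0,0.001,-0.012,-0.002,0.043,0.002,0,0.001,-0.012,-0.002,0.043,0.002,0,0.001]

```text
t: 7.55
tool_pos: [0.5497, 0.1157, 0.1076]
tool_rot: [-1.758, -1.447, -1.011]
contact_force: [-0.4, -0.5, -0.5]
opening: 0.0548
grip_force: 54.5
```

```bash
python3 - <<'E'
from h import *
g=np.array([-.0198,0,.0804])
go(*place_tcp(.012,.003,g));go(*place_tcp(.012,.0,g))
im,d=ctrl.get_image('top');np.savez("top3.npz",im=im,d=d);P=cloud("top",d)[165:210,165:235].reshape(-1,3)*1000
a=np.radians(-11);ex=np.array([np.cos(a),np.sin(a)]);ey=np.array([-ex[1],ex[0]])
T=P[(P[:,2]>92)&(P[:,2]<109)];x=T[:,:2]@ex;y=T[:,:2]@ey
print(np.histogram(y,np.arange(260,350,3)))
for lo,hi in((302,322),(324,343),(280,288)):
    k=(y>lo)&(y<hi);print(x[k].min(),x[k].max(),T[k,2].mean())
cv2.imwrite('pics/top3.png',cv2.resize(im[150:220,150:250],None,fx=7,fy=7,interpolation=cv2.INTER_CUBIC))
E
```

```text
move [ 0.0035  0.0021 -0.003 ] [-0.0017 -0.0001 -0.0019] mm 3.1 deg 0.23 q [-0.26  0.2   2.02  1.1   1.31 -0.6 ] F [-0.4 -0.5 -0.5] open 0.0548 0.0726
move [-0.0008  0.0022 -0.0005] [-0.0017 -0.0001 -0.0019] mm 1.4 deg 0.23 q [-0.26  0.2   2.02  1.1   1.31 -0.6 ] F [-0.4 -0.5 -0.5] open 0.0548 0.0726
(array([ 3, 23, 25, 22, 24, 20, 21, 22, 14,  0,  0,  0,  0, 13, 25, 24, 25,
       20, 23, 21, 16, 26, 23, 23, 22, 20, 20, 24, 28]), array([260, 263, 266, 269, 272, 275, 278, 281, 284, 287, 290, 293, 296,
       299, 302, 305, 308, 311, 314, 317, 320, 323, 326, 329, 332, 335,
       338, 341, 344, 347]))
490.89778831342295 546.8789403221855 100.08211916695781
491.1080523482274 546.5919590558971 99.69700917118602
490.9154322977563 544.471306547367 101.57655070757164
```

View pics/top3.png

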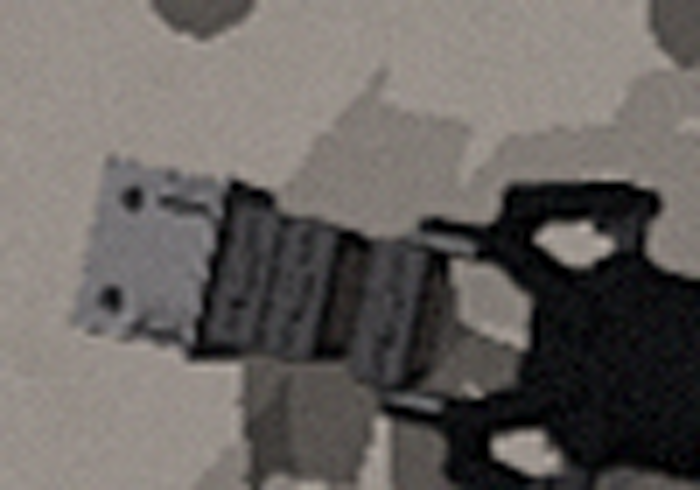

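```bash
python3 - <<'E'
from h import *
z=np.load("top3.npz");g=cv2.cvtColor(z["im"],cv2.COLOR_BGR2GRAY).astype(np.float32);d=z["d"]
m=ctrl.camera_model("top");a=np.radians(-11);ex=np.array([np.cos(a),np.sin(a)]);ey=np.array([-ex[1],ex[0]])
xs=np.arange(480,562,2.)
def pr(y0,y1,h=.1,im=g):
    out=0
    for y in np.linspace(y0,y1,8):
        W=np.c_[(xs[:,None]*ex+y*ey)/1000,np.full(len(xs),h)]
        c=W@m["R"].T+m["t"];p=c@m["mtx"].T;p=(p[:,:2]/p[:,2:]).astype(np.float32)
        out=out+cv2.remap(im,p[:,0].copy(),p[:,1].copy(),cv2.INTER_LINEAR)[:,0]
    return out/8
df=d.astype(np.float32)
print(np.c_[xs,pr(304,320),pr(326,340),pr(266,274),pr(276,285),pr(304,320,im=df)*1000,pr(276,285,im=df)*1000].round()[[*range(0,14),*range(27,41)]].astype(int))
ps=[ctrl.get_obs()["tool_pos"]]
for i in range(6): ctrl.get_image("top");ps.append(ctrl.get_obs()["tool_pos"])
print(np.array(ps).round(4))
E
```

```text
[[ 480   76  139   36   82 1046 1046]
 [ 482   78  141   41   82 1046 1045]
 [ 484   80  121   58   84 1046 1037]
 [ 486   83   79   60   81 1046 1033]
 [ 488   84   45   42   64 1047 1016]
 [ 490   73   32   40   55 1025  970]
 [ 492   57   40   49   58  965  945]
 [ 494   56   55   56   60  947  944]
 [ 496   57   60   58   59  946  951]
 [ 498   59   59   58   59  946  950]
 [ 500   59   56   56   57  946  948]
 [ 502   59   58   58   58  947  947]
 [ 504   61   58   51   57  948  945]
 [ 506   58   55   48   54  943  946]
 [ 534   61   58   55   60  947  928]
 [ 536   60   58   57   59  948  739]
 [ 538   58   59   57   58  947  837]
 [ 540   59   61   57   59  947  947]
 [ 542   59   60   55   61  948  950]
 [ 544   56   59   43   66  948  988]
 [ 546   70   53   60   82  971 1029]
 [ 548  107   48   84  108 1032 1039]
 [ 550  122   46   78  120 1048 1042]
 [ 552  125   52   53  123 1048  945]
 [ 554  122   91   44  123 1049  805]
 [ 556  121  128   59  123 1049 1012]
 [ 558  120  139   98  122 1049 1048]
 [ 560  121  143  120  122 1046 1048]]
[[0.5499 0.1156 0.1078]
 [0.5499 0.1155 0.1079]
 [0.5499 0.1155 0.108 ]
 [0.55   0.1154 0.108 ]
 [0.5499 0.1154 0.1079]
 [0.5499 0.1154 0.1079]
 [0.5499 0.1155 0.1079]]
```

Call:
apply_moves:
  rows: [0.004,0.0023,0.007,0,0,0,0.0083,0.0023,0.0144,0,0,0,0.0083,0.0023,0.0144,0,0,0,0.0083,0.0023,0.0144,0,0,0,0.0083,0.0023,0.0144,0,0,0]

```text
t: 8.4
tool_pos: [0.553, 0.1252, 0.1077]
tool_rot: [-1.758, -1.447, -1.011]
contact_force: [-0.1, -0.2, -0.4]
opening: 0.0545
grip_force: 54.5
```

```bash
cat > gap.py <<'E'
from h import *
im,d=ctrl.get_image('top')
g=cv2.cvtColor(im,cv2.COLOR_BGR2GRAY).astype(np.float32);df=d.astype(np.float32)
m=ctrl.camera_model("top");a=np.radians(-11);ex=np.array([np.cos(a),np.sin(a)]);ey=np.array([-ex[1],ex[0]])
def pr(P,im,h=.1):
    c=np.c_[P/1000,np.full(len(P),h)]@m["R"].T+m["t"];p=c@m["mtx"].T;p=(p[:,:2]/p[:,2:]).astype(np.float32)
    return cv2.remap(im,p[:,0].copy(),p[:,1].copy(),cv2.INTER_LINEAR)[:,0]
def edge(y0,y1):
    xs=np.arange(480,560,.5);v=sum(pr(xs[:,None]*ex+y*ey,df) for y in np.linspace(y0,y1,8))/8
    k=xs[v<1.0];return k.min(),k.max()
print("edges row",edge(304,318),"held",edge(283,296) )
ys=np.arange(268,310,2.)
for lo,hi in((494,506),(532,543)):
    print(np.c_[ys,*[sum(pr(x*ex+ys[:,None]*ey,q) for x in np.linspace(lo,hi,8))/8*s for q,s in((g,1),(df,1000))]].round().astype(int).T[1:].tolist())
go(*place_tcp(0,0,[-.0198,0,.0804]))
o=ctrl.get_obs();print(o["contact_force"].round(2),o["tool_pos"].round(4))
E
python3 gap.py
```

```text
edges row (np.float64(491.0), np.float64(547.0)) held (np.float64(490.0), np.float64(547.0))
[[29, 26, 22, 16, 29, 51, 65, 66, 60, 50, 51, 61, 67, 65, 55, 34, 15, 25, 48, 63, 67], [998, 981, 965, 951, 946, 946, 945, 944, 943, 944, 944, 943, 943, 946, 959, 965, 955, 949, 947, 946, 948]]
[[24, 27, 22, 17, 30, 52, 65, 67, 63, 54, 51, 59, 66, 65, 53, 31, 12, 24, 48, 62, 67], [1002, 985, 968, 955, 948, 930, 776, 852, 946, 947, 946, 945, 946, 947, 961, 967, 956, 950, 948, 948, 949]]
move [ 0.0009 -0.0001  0.0026] [-0.0015  0.     -0.0018] mm 1.7 deg 0.21 q [-0.24  0.21  2.01  1.11  1.3  -0.59] F [-0.8 -0.4 -1.7] open 0.0548 0.0726
[-0.82 -0.44 -1.73] [0.553  0.1251 0.1077]
```

Call:
apply_moves:
  rows: [-0.0007,0,0.0004,0,0,0,-0.0007,0,0.0004,0,0,0,-0.0014,0,0.0008,0,0,0,-0.0014,0,0.0008,0,0,0,-0.0014,0,0.0008,0,0,0,-0.0014,0,0.0008,0,0,0]

```text
t: 9.05
tool_pos: [0.553, 0.1251, 0.1067]
tool_rot: [-1.758, -1.447, -1.011]
contact_force: [0.5, 0.7, -0.9]
opening: 0.0545
grip_force: 54.5
```

Call:
apply_moves:
  rows: [-0.0007,0,0.0004,0,0,0,-0.0007,0,0.0004,0,0,0,-0.0014,0,0.0008,0,0,0,-0.0014,0,0.0008,0,0,0,-0.0014,0,0.0008,0,0,0]

```text
t: 9.55
tool_pos: [0.553, 0.1251, 0.1057]
tool_rot: [-1.758, -1.447, -1.011]
contact_force: [0.1, -0.3, -1.5]
opening: 0.0547
grip_force: 54.5
```

Call:
apply_moves:
  rows: [-0.0007,0,0.0004,0,0,0,-0.0007,0,0.0004,0,0,0,-0.0014,0,0.0008,0,0,0,-0.0014,0,0.0008,0,0,0,-0.0014,0,0.0008,0,0,0]

```text
t: 10.05
tool_pos: [0.553, 0.1251, 0.105]
tool_rot: [-1.758, -1.447, -1.012]
contact_force: [0.1, 0.1, 0.9]
opening: 0.0544
grip_force: 54.7
```

Call:
apply_moves:
  rows: [-0.0007,0,0.0004,0,0,0,-0.0007,0,0.0004,0,0,0,-0.0007,0,0.0004,0,0,0,-0.0007,0,0.0004,0,0,0]

```text
t: 10.45
tool_pos: [0.5531, 0.1252, 0.105]
tool_rot: [-1.757, -1.447, -1.012]
contact_force: [-2.8, -0.8, 5.2]
opening: 0.0549
grip_force: 55.0
```

Call:
apply_moves:
  rows: [0.0007,0,-0.0004,0,0,0,0.0015,0,0.001,0,0,0,0.0023,0,0.0025,0,0,0,0.0023,0,0.0025,0,0,0,0.0023,0,0.0025,0,0,0]

```text
t: 10.95
tool_pos: [0.5538, 0.1269, 0.1051]
tool_rot: [-1.758, -1.447, -1.013]
contact_force: [-0.7, -2.2, 4.3]
opening: 0.0546
grip_force: 55.0
```

Call:
apply_moves:
  rows: [0.0008,0,0.0014,0,0,0,0.0008,0,0.0014,0,0,0,0.0008,0,0.0014,0,0,0,0.0008,0,0.0014,0,0,0]

```text
t: 11.35
tool_pos: [0.554, 0.1278, 0.1051]
tool_rot: [-1.758, -1.447, -1.013]
contact_force: [-0.1, -3.3, 4.4]
opening: 0.0549
grip_force: 55.1
```

```bash
python3 gap.py
```

```text
edges row (np.float64(491.0), np.float64(546.5)) held (np.float64(480.0), np.float64(547.0))
[[42, 29, 29, 26, 20, 24, 45, 62, 67, 62, 53, 50, 54, 64, 66, 56, 37, 30, 48, 62, 66], [1020, 1005, 989, 972, 958, 950, 948, 947, 946, 947, 947, 947, 947, 948, 948, 951, 953, 948, 947, 948, 947]]
[[42, 30, 27, 23, 18, 26, 49, 63, 68, 63, 51, 48, 56, 65, 66, 55, 34, 28, 46, 62, 67], [1026, 1007, 988, 971, 958, 951, 948, 948, 948, 948, 948, 948, 949, 949, 949, 952, 953, 949, 949, 948, 948]]
move [ 0.0023 -0.0009 -0.0036] [-0.0008 -0.0001 -0.0015] mm 2.6 deg 0.16 q [-0.23  0.21  2.01  1.12  1.29 -0.6 ] F [ 0.2 -2.2  4.5] open 0.0546 0.0726
[ 0.19 -2.18  4.5 ] [0.554  0.1279 0.1051]
```

Call:
apply_moves:
  rows: [0.0008,0,0.0014,0,0,0,0.0008,0,0.0014,0,0,0,0.0008,0,0.0014,0,0,0,0.0008,0,0.0014,0,0,0]

```text
t: 11.8
tool_pos: [0.5542, 0.1288, 0.1051]
tool_rot: [-1.758, -1.447, -1.013]
contact_force: [0.5, -3.9, 5.1]
opening: 0.0547
grip_force: 55.1
```

Call:
apply_moves:
  rows: [0.0006,0,0.001,0,0,0,0.0006,0,0.001,0,0,0,0.0006,0,0.001,0,0,0,0.0006,0,0.001,0,0,0]

```text
t: 12.2
tool_pos: [0.5543, 0.1295, 0.1051]
tool_rot: [-1.758, -1.447, -1.013]
contact_force: [0.1, -2.9, 5.1]
opening: 0.0552
grip_force: 55.1
```

```bash
python3 gap.py
```

```text
edges row (np.float64(491.0), np.float64(547.0)) held (np.float64(481.5), np.float64(551.5))
[[53, 36, 28, 29, 24, 18, 28, 49, 63, 67, 59, 49, 50, 58, 65, 63, 52, 43, 47, 62, 65], [1036, 1022, 1004, 985, 969, 955, 948, 947, 949, 949, 947, 946, 947, 947, 947, 947, 947, 947, 946, 947, 947]]
[[74, 37, 27, 28, 24, 17, 27, 49, 64, 68, 64, 52, 50, 59, 66, 63, 54, 45, 49, 62, 66], [1039, 1020, 1002, 984, 968, 955, 950, 950, 948, 948, 948, 947, 947, 948, 948, 947, 940, 818, 882, 948, 948]]
move [ 0.0009 -0.001  -0.006 ] [-0.0008 -0.0001 -0.0015] mm 3.7 deg 0.15 q [-0.23  0.21  2.01  1.12  1.29 -0.6 ] F [ 0.8 -3.3  5. ] open 0.0551 0.0726
[ 0.75 -3.3   5.01] [0.5543 0.1295 0.1051]
```

Call:
apply_moves:
  rows: [0.0006,0,0.001,0,0,0,0.0006,0,0.001,0,0,0,0.0006,0,0.001,0,0,0,0.0006,0,0.001,0,0,0]

```text
t: 12.65
tool_pos: [0.5544, 0.13, 0.105]
tool_rot: [-1.759, -1.447, -1.013]
contact_force: [-0.4, -4.5, 5.1]
opening: 0.0545
grip_force: 55.3
```

Call:
apply_moves:
  rows: [0.0004,0,0.0007,0,0,0,0.0004,0,0.0007,0,0,0,0.0004,0,0.0007,0,0,0]

```text
t: 12.95
tool_pos: [0.5545, 0.13, 0.1051]
tool_rot: [-1.759, -1.447, -1.012]
contact_force: [-2.3, -7.6, 6.1]
opening: 0.0547
grip_force: 55.8
```

```bash
python3 gap.py
```

```text
edges row (np.float64(491.0), np.float64(547.0)) held (np.float64(487.0), np.float64(551.5))
[[58, 41, 29, 26, 23, 18, 23, 45, 62, 67, 61, 50, 47, 56, 67, 66, 52, 41, 47, 60, 67], [1040, 1026, 1011, 991, 973, 959, 949, 946, 946, 946, 946, 946, 947, 947, 948, 948, 948, 947, 947, 947, 946]]
[[81, 43, 31, 31, 28, 18, 24, 44, 62, 70, 64, 50, 47, 55, 66, 65, 54, 45, 47, 60, 68], [1041, 1024, 1006, 988, 973, 959, 950, 948, 948, 949, 948, 949, 948, 948, 949, 949, 950, 950, 948, 949, 949]]
move [ 0.0004 -0.001  -0.0069] [-0.0008  0.0004 -0.0016] mm 4.2 deg 0.16 q [-0.23  0.21  2.01  1.12  1.29 -0.59] F [-3.4 -7.9  7. ] open 0.0553 0.0726
[-3.45 -7.87  6.99] [0.5545 0.13   0.1051]
```

Call:
apply_moves:
  rows: [0,0,0,0,0,0,0,0,0,0,0,0,0,0,0,0,0,0,0,0,0,0,0,0,0,0,0,0,0,0,0,0,0,0,0,0]
  grip: 0.8

```text
t: 13.6
tool_pos: [0.554, 0.1309, 0.1046]
tool_rot: [-1.758, -1.447, -1.011]
contact_force: [-0.0, -0.3, 1.4]
opening: 0.0687
grip_force: 0.0
```

```bash
python3 gap.py; python3 -c "
from h import *
im,d=ctrl.get_image('top');cv2.imwrite('pics/top4.png',cv2.resize(im[150:220,150:250],None,fx=7,fy=7,interpolation=cv2.INTER_CUBIC))"
```

```text
edges row (np.float64(491.0), np.float64(547.0)) held (np.float64(488.0), np.float64(546.5))
[[61, 44, 34, 32, 25, 20, 31, 51, 64, 67, 59, 49, 50, 59, 65, 65, 52, 41, 47, 61, 65], [1036, 870, 893, 989, 970, 955, 947, 946, 946, 947, 948, 947, 946, 947, 947, 947, 948, 948, 947, 948, 947]]
[[75, 39, 28, 27, 24, 16, 28, 50, 65, 69, 61, 48, 46, 57, 64, 65, 52, 41, 48, 62, 67], [1040, 1023, 1003, 985, 969, 956, 950, 949, 948, 947, 947, 947, 948, 949, 949, 949, 950, 949, 948, 947, 947]]
move [ 0.0003 -0.0001 -0.0083] [-0.0016  0.     -0.0018] mm 5.0 deg 0.22 q [-0.23  0.21  2.01  1.12  1.29 -0.59] F [ 0.5 -0.1 -0.1] open 0.0681 0.0726
[ 0.46 -0.09 -0.06] [0.554  0.1309 0.1047]
```

View pics/top4.png

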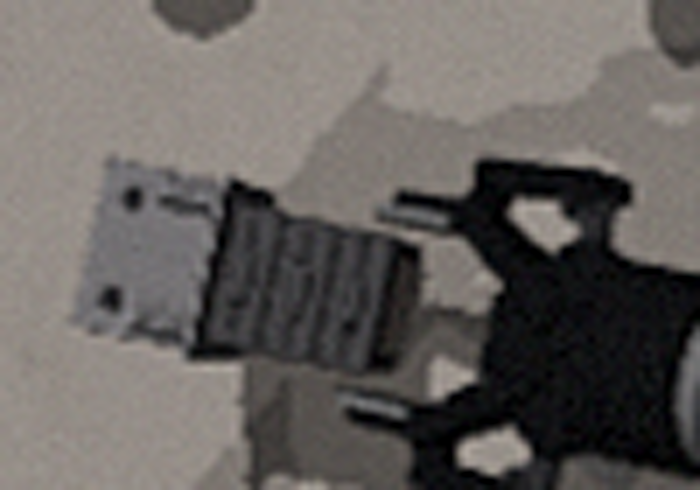

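The case stands flush and in line at crop (365,305), with the fingers clear on both sides at (420,210) and (380,405). Now I back off along the tool axis.

Call:
apply_moves:
  rows: [0,0,-0.02,0,0,0,0,0,-0.05,0,0,0,0,0,-0.1,0,0,0,0,0,-0.16,0,0,0,0,0,-0.22,0,0,0,0,0,-0.25,0,0,0,0,0,-0.25,0,0,0,0,0,-0.25,0,0,0]

```text
t: 14.5
tool_pos: [0.5296, 0.0028, 0.1799]
tool_rot: [-1.759, -1.447, -1.012]
contact_force: [-0.2, -0.2, -0.3]
opening: 0.0682
grip_force: 0.0
```

```bash
python3 -c "
from h import *
im,d=ctrl.get_image('top');cv2.imwrite('pics/top5.png',cv2.resize(im[100:260,90:350],None,fx=3,fy=3,interpolation=cv2.INTER_CUBIC))"; python3 gap.py
```

```text
edges row (np.float64(491.0), np.float64(547.0)) held (np.float64(490.0), np.float64(546.5))
[[60, 44, 33, 30, 25, 20, 30, 50, 65, 66, 59, 50, 50, 60, 64, 63, 51, 41, 47, 62, 67], [1040, 1026, 1010, 988, 971, 944, 917, 933, 947, 947, 947, 947, 948, 948, 947, 946, 949, 949, 947, 948, 947]]
[[75, 39, 29, 27, 23, 18, 30, 51, 65, 69, 63, 50, 48, 56, 67, 67, 53, 42, 48, 62, 68], [1040, 1024, 1003, 986, 970, 955, 949, 948, 949, 948, 948, 948, 947, 948, 948, 949, 949, 949, 948, 948, 948]]
move [0.0008 0.0012 0.2405] [-0.0023 -0.0002 -0.0025] mm 144.3 deg 0.31 q [-0.48  0.08  2.    0.98  1.54 -0.57] F [-0.4 -0.3 -0.5] open 0.0684 0.0726
[-0.4  -0.27 -0.45] [0.5291 0.0039 0.179 ]
```

View pics/top5.png

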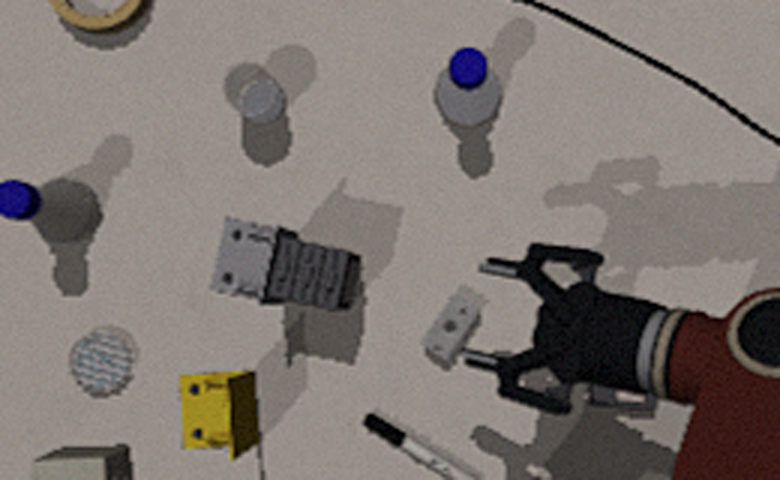

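The three cases stand flush and in line against the bookend at crop (310,275). The bystanders in view are where they were, and the gripper is clear.

```bash
python3 -c "
from station import ctrl
print(ctrl.finish_job())"
```

```text
the job is handed in; nothing more can be done
None
```

The long case stands upright, tab up, as the front case of the row, flat against the previous front case and within about 1 mm of its sides by the top camera, and the job was handed in at about 15 s of the 64 s allowed.

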